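# Add the next crosswise layer to the slat tower

## Robot

A 6-joint arm with a two-finger parallel gripper is mounted at the origin on the work surface. World frame = base frame: x ahead of the robot, y to its left, z up, the work surface at z = 0. Lengths are in m, angles in rad, forces in N, time in s.
With the tool pointing down it reaches from about 0.275 to 0.875 m from the base axis. Payload 12.5 kg.
Tool frame: the origin (TCP) lies midway between the tips of the shut fingers; the grasp point (between the pads) lies 19 mm behind it (r.hold_point_z is the z of the grasp point in the tool frame, in m); z points along the fingers, y is the line along which they close (so a half turn about z gives the same grasp; the last joint's range is limited). The gripper opens to 85 mm and grips with 20 to 120 N. Pads are 22 mm wide; open, the fingers measure 114 mm over their backs; the gripper's body (76 mm by 85 mm) begins 54 mm behind the grasp point. The pads swing forward as they close: fully open they stand 13 mm farther back than shut.
Start: joints at [-1.409, 0.351, 1.652, -0, 1.139, -0.085], TCP at [0.134, -0.533, 0.194] pointing down, gripper open.
Joint ranges: [-2.75, 2.75], [-0.79, 2.1], [0.01, 2.65], [-1.57, 4.71], [0.07, 3.14], [-2.87, 2.87]. Speed limits (rad/s): [2.22, 2.22, 2.79, 3.14, 3.14, 3.14].

## Interface

Orientations are given as [roll, pitch, yaw] about the fixed x, y, z axes, in that order (R = Rz(yaw) Ry(pitch) Rx(roll)).
In Python, from rig import status, optics, workorder, find_in, regions_of, mark_of, r gives the robot as it stands.
- The arm moves only by the tool play_rows, never from a script. Its arguments are lists of equal length, an entry for each row: "dp": the shift along the tool's x, y, z in m, a list of three; "dr": the turn, a rotation vector about the tool's x, y, z in rad, a list of three; "claw": the finger opening in m, from 0 to 0.0854. In form: {"dp": [[tx, ty, tz], ...], "dr": [[rx, ry, rz], ...], "claw": [claw, ...]}. A call has 1 to 20 rows; each row is the pose to reach, as a shift and turn from the pose commanded when the call began, along the tool's axes at that moment; what a row does not reach only later rows make up. A row lasts 1/8 s, in which the tool goes at most 62.5 mm and 10.7 degrees, less where a joint would pass 70% of its speed; a pose out of reach is approached as far as the arm can. A call with a gripper value outside its range is refused whole. The fingers move at their own pace and stop on an object; the grip force is fixed at half the most. Time passes only in rows, so rows that repeat a pose let the fingers close. It gives the time, the measured TCP pose, the force, the opening and the grip force at its end, in the units of the state.
- status.get_state(): the state, without advancing time (a new reading comes with each control period).
- optics.camera(name): name is "scene" or "top"; returns (picture, depth): 400x640x3 uint8, red, green, blue; 400x640 float32, m along the optical axis (not along the pixel's ray), 0 where there is no reading.
- optics.camera_info(name): a dict with "camera_matrix" (3x3 intrinsics, pixels), "extrinsics" (4x4, takes a point from world to camera coordinates). Camera axes: x right, y up, looking along -z (the intrinsics and any distortion apply to the point x, -y, -z); pixel columns grow to the right and rows downward; lengths in m; the calibration is good to about 2 mm. A picture is of the moment at which its call begins. camera_info takes no time and is no camera call.
- workorder.hand_in(): hands the job in; it is judged then, once.
Trained networks look in the newest picture that a camera, given by its name, has taken for a name from the list of things; names that differ only in an ending like _2 or _b are one class to them, and where a whole thing is asked for, a point or a joint stands for the part that bears it (a point fixed in the world has none). Each returns a list of dicts, best first, with "conf" (0 to 1); they miss things now and then, are a little off and sometimes report something else, mostly with a low value. They report only what shows in the picture. A call takes as long as a camera call. They do not tell look-alikes from the thing itself.
- find_in(camera, thing): "location" ([x, y, z] in m, in world coordinates, good to about 4 mm: the middle of the surface that is visible of it).
- regions_of(camera, thing): "pixels" (400x640 bool, what is visible of it).
- mark_of(camera, thing): "location" ([x, y, z] in m, in world coordinates, good to about 4 mm: a listed point, or the origin of a listed thing).
The state is a dict: "clock": time; "joint_pos": joint angles; "dq": joint speeds; "tau": joint torques, N m; "ee_pos": TCP position; "tool_rot": TCP orientation; "contact_force": force on the tool from outside, world axes, zero at the start; "moment": the same for the moment, N m; "grip_width": finger opening in m; "grasp_force": force on a finger pad.
Only numpy, scipy, OpenCV 4.12 (cv2) and the standard library are available. Lean on these libraries where they do the work, as an engineer would, in place of code of your own. Each camera call takes 0.05 s, during which the arm holds its last target. There are 200 camera calls.

## Task

Lift the lid off the wooden box by its knob and lay it flat on the table. Take the two slats from the box and add them to the tower in the squaring corner as its next layer, lying crosswise to the layer beneath, and push them fully home: side by side without gaps, one long side tight against the side fence and both ends tight against the end fence. Leave the tower's lower layers in place and do not disturb the books, the cup and saucer or the glasses case.

Things in the scene. Friction and masses are not known exactly. Their poses are not given: they have to be found in the camera images.
- corner: squaring corner, fixed: dark wooden base plate 150 x 150 mm, 10 mm thick, with an upright end fence on its -x side and side fence on its +y side, at a right angle, 18 mm thick, tops 95 mm above the table; +x and -y sides open. The tower stands on the plate, tight in the corner. Origin: middle of the tower's footprint, on the table
- side_fence (a point): point on the side fence's inner face (the corner's y = +61 mm; face runs along x from -61 to +61 mm), 70 mm up. Axes as the corner. Fences overtop the new layer by 13 mm: no room for a finger between a slat in place and fence or neighbour; set each slat down about 20 mm short, then push it to +y from the open side until firm resistance (slats slide on slats with 1 N or so)
- end_fence (a point): point on the end fence's inner face (the corner's x = -61 mm; face runs along y from -80 to +61 mm), 70 mm up. Axes as the corner. Slat ends are pushed home against it to -x from the open +x side, until firm resistance
- next_layer (a point): middle of the top of layer 2, 58 mm above the table. Axes as the corner. The new layer's two slats lie here along x: undersides at 58 mm, tops at 82 mm, centres (in the corner's frame) at about x = -1 mm and y = +31 and -29 mm
- box: open wooden box, fixed to the table, outside 162 mm (x) by 140 mm (y), 66 mm high, walls 7 mm, inside 148 x 126 mm; inner floor at z = 8 mm; origin at the centre of its underside. Holds slat_1 with slat_2 lying on top of it, both roughly along its x axis. Box and corner stand left and right of the middle, either way round; between them (y = 0) the table is free
- lid: loose wooden lid lying on the box's rim, 162 x 140 mm plate 9 mm thick over a 5 mm deep locating lip 140 x 118 mm; about 200 g; origin at the centre of the lip's underside (z = 61 mm on the box, 0 when laid on the table); x along its long side. Round knob at its centre: 32 mm diameter, from 24 to 46 mm above the origin, on a thinner stem
- slat_1: lower one in the box: laminated oak slat 120 mm long (its x axis), 60 mm wide (y), 24 mm thick (z), about 110 g (varies); origin at the centre of its underside
- slat_2: upper one in the box: laminated oak slat 120 mm long (its x axis), 60 mm wide (y), 24 mm thick (z), about 110 g (varies); origin at the centre of its underside
- tower_1: layer 1 (z 10 to 34 mm, its slats lie along the corner's x), beside the side fence: same kind of slat, loose, origin at the centre of its underside
- tower_2: layer 1, open (-y) side: same kind of slat, loose
- tower_3: layer 2 (z 34 to 58 mm, its slats lie along the corner's y), beside the end fence: same kind of slat, loose
- tower_4: layer 2, open (+x) side: same kind of slat, loose
- books: two closed books in a pile, 140 x 200 x 48 mm, origin at the centre of the underside; leave alone, usually beyond the middle of the work
- saucer: white saucer, 140 mm diameter, 16 mm high, left of the work, origin under its centre; leave alone
- cup: white cup standing on the saucer, 80 mm diameter, 60 mm high, handle at its +y, origin under its centre; leave alone
- glasses_case: black glasses case 160 (x) x 60 x 38 mm, right of the work, origin at the centre of the underside; leave alone
Not all that is in view belongs to the job. Leave any green look-alike of the lid alone. Leave any blue look-alike of the corner alone.

How it is judged:
On the way, in this order (a step that is already met when the one before it is completed fails the run):
1. the lid is off the box, flat on the table and released (height (world z) of lid between -0.004 and 0.006 m and angle between lid's own z axis and vertical below 0.06 rad and contact force between lid and the fingers below 0.1 N), for 0.2 s.
2. a slat from the box lies on the tower's top, crosswise to the layer beneath (((z of slat_1 in the frame of corner between 0.054 and 0.062 m and angle between the x axis of slat_1 and the x axis of corner, either way round below 0.2 rad and angle between slat_1's own z axis and vertical below 0.08 rad and x of slat_1 in the frame of corner between -0.04 and 0.04 m and y of slat_1 in the frame of corner between -0.07 and 0.07 m) or (z of slat_2 in the frame of corner between 0.054 and 0.062 m and angle between the x axis of slat_2 and the x axis of corner, either way round below 0.2 rad and angle between slat_2's own z axis and vertical below 0.08 rad and x of slat_2 in the frame of corner between -0.04 and 0.04 m and y of slat_2 in the frame of corner between -0.07 and 0.07 m))), for 0.1 s.
At the end, for the whole second after the job is handed in: Both slats rest flat on layer 2, along the corner's x (0.05 rad): centres at x = -1 mm (3.5 mm), one at y = +31 mm (3.5 mm), the other at y = -29 mm (4.5 mm), undersides at 58 mm (3 mm). Lower slats within 8 mm of their start. Lid flat on the table, underside within 6 mm of it ((((z of slat_1 in the frame of corner between 0.055 and 0.061 m and x of slat_1 in the frame of corner between -0.0045 and 0.0025 m and y of slat_1 in the frame of corner between 0.0275 and 0.0345 m and angle between the x axis of slat_1 and the x axis of corner, either way round below 0.05 rad and angle between slat_1's own z axis and vertical below 0.05 rad and linear speed of slat_1 below 0.01 m/s) and (z of slat_2 in the frame of corner between 0.055 and 0.061 m and x of slat_2 in the frame of corner between -0.0045 and 0.0025 m and y of slat_2 in the frame of corner between -0.0335 and -0.0245 m and angle between the x axis of slat_2 and the x axis of corner, either way round below 0.05 rad and angle between slat_2's own z axis and vertical below 0.05 rad and linear speed of slat_2 below 0.01 m/s)) or ((z of slat_2 in the frame of corner between 0.055 and 0.061 m and x of slat_2 in the frame of corner between -0.0045 and 0.0025 m and y of slat_2 in the frame of corner between 0.0275 and 0.0345 m and angle between the x axis of slat_2 and the x axis of corner, either way round below 0.05 rad and angle between slat_2's own z axis and vertical below 0.05 rad and linear speed of slat_2 below 0.01 m/s) and (z of slat_1 in the frame of corner between 0.055 and 0.061 m and x of slat_1 in the frame of corner between -0.0045 and 0.0025 m and y of slat_1 in the frame of corner between -0.0335 and -0.0245 m and angle between the x axis of slat_1 and the x axis of corner, either way round below 0.05 rad and angle between slat_1's own z axis and vertical below 0.05 rad and linear speed of slat_1 below 0.01 m/s))) and distance of each of tower_1, tower_2, tower_3, tower_4 from where it was at the start of the episode below 0.008 m and height (world z) of lid between -0.004 and 0.006 m and angle between lid's own z axis and vertical below 0.06 rad); the robot touches nothing.
It fails at once if the books is disturbed (moved over 20 mm) (distance of books from where it was at the start of the episode above 0.02 m).
It fails at once if the saucer is disturbed (moved over 20 mm) (distance of saucer from where it was at the start of the episode above 0.02 m).
It fails at once if the cup is disturbed (moved over 20 mm) (distance of cup from where it was at the start of the episode above 0.02 m).
It fails at once if the glasses case is disturbed (moved over 20 mm) (distance of glasses_case from where it was at the start of the episode above 0.02 m).
It fails at once if a lower slat of the tower is shoved out of place (over 15 mm) (distance of any of tower_1, tower_2, tower_3, tower_4 from where it was at the start of the episode above 0.015 m).
It also fails if it takes over 72 s, if anything falls off the work surface, if the arm or the gripper's body presses on something with over 40 N, if the wrist force passes 120 N, or if a joint passes its speed limit or range.

## Working session

There is one attempt and no reset: what is moved stays moved. The work goes in short steps, Python scripts to look and compute and a tool call to move; the robot and the scene stay as the last step left them, time stands still between calls to the robot, and variables do not carry over. Pictures are saved under pics/ and viewed, at most 11 in all, crops included, and the job is handed in when it is done.

Besides the shell and the picture viewer there is one more tool, called as name(argument=value, ...) on one line, values as JSON. play_rows: Moves the arm, as the interface text tells. Its arguments: {"type":"object","properties":{"dp":{"type":"array","items":{"type":"array","items":{"type":"number"}}},"dr":{"type":"array","items":{"type":"array","items":{"type":"number"}}},"claw":{"type":"array","items":{"type":"number"}}},"required":["dp","dr","claw"]}

```bash
ls; mkdir -p pics
cat > h.py <<'E'
import numpy as np, cv2
from rig import status, optics, workorder, find_in, regions_of, mark_of, r
def cloud(name, depth):
    i=optics.camera_info(name); K=np.array(i["camera_matrix"]); E=np.array(i["extrinsics"])
    v,u=np.mgrid[0:400,0:640]
    X=(u-K[0,2])/K[0,0]*depth; Y=(v-K[1,2])/K[1,1]*depth
    P=np.stack([X,-Y,-depth,np.ones_like(depth)],-1)
    return (P@np.linalg.inv(E).T)[...,:3]
E
python3 - <<'E'
from h import *
print(status.get_state())
for c in ("scene","top"):
    p,d=optics.camera(c); cv2.imwrite(f"pics/{c}0.png",p[...,::-1]); np.savez(f"{c}0.npz",p=p,d=d)
    print(c,optics.camera_info(c))
    for t in ("lid","corner","box","books","saucer","glasses_case","side_fence","end_fence","next_layer"):
        print(c,t,[(np.round(m["location"],3).tolist(),round(m["conf"],2)) for m in mark_of(c,t)])
E
```

```text
pics
{'clock': 0.0, 'joint_pos': array([-1.40859228e+00,  3.51241754e-01,  1.65244118e+00,  5.11985343e-05,
        1.13909094e+00, -8.45530078e-02]), 'dq': array([ 0.00035949, -0.00155419, -0.00073007,  0.00096887,  0.00046289,
        0.00118849]), 'tau': array([-2.60569970e-03, -5.06104732e+01, -2.91405344e+01, -1.71547531e-04,
        4.50006439e-03,  4.77870415e-06]), 'ee_pos': array([ 0.13434532, -0.53294837,  0.19334893]), 'tool_rot': array([-3.14041958e+00, -1.46066802e-04,  2.46735521e-01]), 'contact_force': array([-1.06480066,  0.1981304 ,  0.05126754]), 'moment': array([-0.0289361 , -0.0479838 ,  0.04439631]), 'grasp_force': 0.0, 'grip_width': 0.08509568740104269}
scene {'camera_matrix': array([[428.51466155,   0.        , 322.86962974],
       [  0.        , 428.51466155, 204.4046753 ],
       [  0.        ,   0.        ,   1.        ]]), 'extrinsics': array([[ 0.78575661,  0.6182974 , -0.01717194, -0.40561513],
       [-0.32395936,  0.4350328 ,  0.84011713,  0.10172738],
       [ 0.52691259, -0.65456458,  0.54213313, -1.63840659],
       [ 0.        ,  0.        ,  0.   
[... 884 characters left out ...]
[-0.00570811, -0.99995588,  0.00745977, -0.006095  ],
       [ 0.98887944, -0.00453593,  0.1486502 , -0.51200249],
       [-0.14860981,  0.00822533,  0.9888617 , -1.34990549],
       [ 0.        ,  0.        ,  0.        ,  1.        ]])}
top lid [([0.488, 0.211, 0.063], 0.92), ([0.249, 0.239, -0.001], 0.68)]
top corner [([0.236, -0.313, -0.002], 0.92)]
top box []
top books [([0.773, 0.03, -0.003], 0.81)]
top saucer [([0.53, 0.434, 0.0], 0.72)]
top glasses_case [([0.558, -0.458, -0.001], 0.98), ([0.487, 0.211, 0.063], 0.59)]
top side_fence [([0.249, -0.252, 0.07], 0.63), ([0.506, -0.186, 0.07], 0.58)]
top end_fence [([0.424, -0.23, 0.07], 0.91)]
top next_layer [([0.242, -0.313, 0.058], 0.6)]
```

View pics/top0.png

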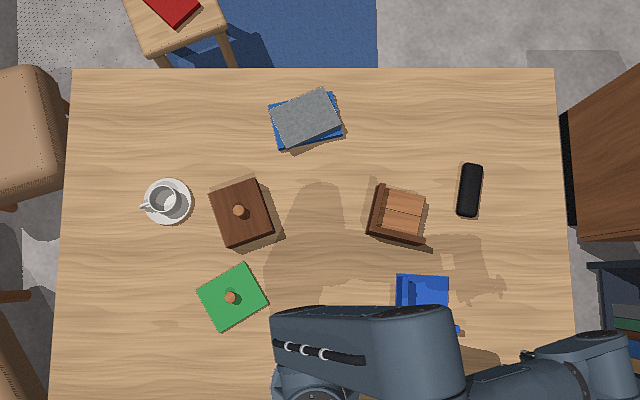

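View pics/scene0.png

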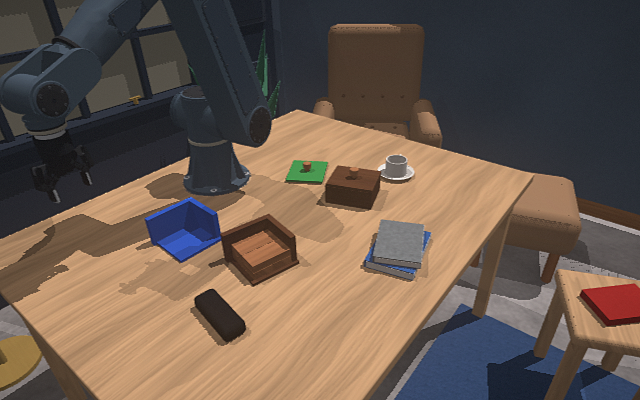

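The top view shows the real brown corner at about (398,215), with the side fence on its left and the end fence at the bottom. The lidded box is at (240,212). The blue corner at (422,290) and the green lid at (232,297) are look-alikes.

```bash
cat >> h.py <<'E'
def rect(P):
    (c,s,a)=cv2.minAreaRect((P[:,:2]*1000).astype(np.float32)); return np.round(c,1),np.round(s,1),round(a,1)
def sel(P,xr,yr,zr):
    m=(P[...,0]>xr[0])&(P[...,0]<xr[1])&(P[...,1]>yr[0])&(P[...,1]<yr[1])&(P[...,2]>zr[0])&(P[...,2]<zr[1])
    Q=P[m]; return Q
def biggest(name,P,xr,yr,zr):
    m=((P[...,0]>xr[0])&(P[...,0]<xr[1])&(P[...,1]>yr[0])&(P[...,1]<yr[1])&(P[...,2]>zr[0])&(P[...,2]<zr[1])).astype(np.uint8)
    n,l,st,_=cv2.connectedComponentsWithStats(m,connectivity=4); k=1+np.argmax(st[1:,4]); return P[l==k]
def plan(rows, claw):
    """rows: world [x,y,z,yaw]; prints tool-frame dp, dr"""
    s=status.get_state(); p=np.array(s["ee_pos"]); y=s["tool_rot"][2]
    for (X,Y,Z,W) in rows:
        d=np.array([X,Y,Z])-p
        print([round(np.cos(y)*d[0]+np.sin(y)*d[1],4),round(np.sin(y)*d[0]-np.cos(y)*d[1],4),round(-d[2],4)],"dr z",round(y-W,4))
E
python3 - <<'E'
from h import *
for c in ("top","scene"):
    d=np.load(f"{c}0.npz")["d"]; P=cloud(c,d)
    for n,xr,yr,zr in (("lid plate",(.36,.62),(.08,.34),(.069,.082)),("knob",(.36,.62),(.08,.34),(.1,.115)),
       ("tower",(.38,.62),(-.36,-.12),(.052,.064)),("fence",(.36,.62),(-.36,-.12),(.088,.1)),("baseplate",(.36,.62),(-.38,-.12),(.006,.014)),("table",(.4,.6),(-.05,.05),(-.02,.02))):
        Q=biggest(c,P,xr,yr,zr); print(c,n,len(Q),rect(Q),"z",np.round(np.median(Q[:,2])*1000,1), "mean",np.round(Q[:,:2].mean(0)*1000,1))
E
```

```text
top lid plate 2685 (array([487.7, 210.3]), array([164.2, 142.2]), 19.7) z 75.3 mean [486.7 210.6]
top knob 104 (array([487.4, 210.4]), array([28.3, 28.5]), 1.3) z 107.1 mean [487.5 210.2]
top tower 1589 (array([ 490. , -244.9]), array([117.6, 116.6]), 75.9) z 58.1 mean [ 489.6 -244.9]
top fence 643 (array([ 479. , -240.5]), array([158.8, 139.4]), 75.6) z 94.6 mean [ 456.6 -203.2]
top baseplate 4 (array([ 571.4, -183.1]), array([2.5, 6.6]), 62.9) z 10.4 mean [ 571.8 -183.6]
top table 2263 (array([4.995e+02, 2.000e-01]), array([ 99.2, 198.9]), 89.8) z 0.2 mean [498.6   0.5]
scene lid plate 895 (array([489.2, 206.3]), array([163.3, 145.7]), 18.8) z 72.8 mean [494.5 199.3]
scene knob 43 (array([487.7, 208.2]), array([32.8, 33.9]), 80.7) z 103.6 mean [489.7 204.8]
scene tower 1415 (array([ 481.7, -245.7]), array([160.6, 139.4]), 74.8) z 56.2 mean [ 486.7 -246.3]
scene fence 448 (array([ 478.1, -243.7]), array([158.6, 146.8]), 75.6) z 92.6 mean [ 458.9 -211.7]
scene baseplate 272 (array([ 478.8, -309.6]), array([161.7,  65.1]), 10.4) z 8.9 mean [ 497.  -303.7]
scene table 1118 (array([5.002e+02, 1.000e-01]), array([ 99.7, 199.5]), 90.0) z -2.0 mean [504.5  -0.9]
```

Run:
```python
from h import *
plan([(.134,-.533,.25,.344),(.4875,.2103,.20,.344),(.4875,.2103,.080,.344)],0)
```

```text
[np.float64(-0.0003), np.float64(-0.0004), np.float64(-0.0561)] dr z -0.0972
[np.float64(0.5241), np.float64(-0.6348), np.float64(-0.0061)] dr z -0.0972
[np.float64(0.5241), np.float64(-0.6348), np.float64(0.1139)] dr z -0.0972
```

play_rows(dp=[[0.524, -0.635, -0.006], [0.524, -0.635, -0.006], [0.524, -0.635, -0.006], [0.524, -0.635, -0.006], [0.524, -0.635, -0.006], [0.524, -0.635, -0.006], [0.524, -0.635, -0.006], [0.524, -0.635, -0.006], [0.524, -0.635, -0.006], [0.524, -0.635, -0.006], [0.524, -0.635, -0.006], [0.524, -0.635, -0.006], [0.524, -0.635, -0.006], [0.524, -0.635, -0.006], [0.524, -0.635, -0.006], [0.524, -0.635, -0.006], [0.524, -0.635, 0.05], [0.524, -0.635, 0.09], [0.524, -0.635, 0.09]], dr=[[0, 0, -0.097], [0, 0, -0.097], [0, 0, -0.097], [0, 0, -0.097], [0, 0, -0.097], [0, 0, -0.097], [0, 0, -0.097], [0, 0, -0.097], [0, 0, -0.097], [0, 0, -0.097], [0, 0, -0.097], [0, 0, -0.097], [0, 0, -0.097], [0, 0, -0.097], [0, 0, -0.097], [0, 0, -0.097], [0, 0, -0.097], [0, 0, -0.097], [0, 0, -0.097]], claw=[0.08, 0.08, 0.08, 0.08, 0.08, 0.08, 0.08, 0.08, 0.08, 0.08, 0.08, 0.08, 0.08, 0.08, 0.08, 0.08, 0.08, 0.08, 0.08])

```text
clock: 3.38
ee_pos: [0.4858, 0.2089, 0.1023]
tool_rot: [-3.142, 0.005, 0.342]
contact_force: [-0.2, -0.8, -0.1]
grip_width: 0.0797
grasp_force: 0.0
```

play_rows(dp=[[0.002, 0, 0.022], [0.002, 0, 0.022], [0.002, 0, 0.022], [0.002, 0, 0.022], [0.002, 0, 0.022], [0.002, 0, 0.022], [0.002, 0, 0.022], [0.002, 0, 0.022], [0.002, 0, 0.022]], dr=[[0, 0, 0], [0, 0, 0], [0, 0, 0], [0, 0, 0], [0, 0, 0], [0, 0, 0], [0, 0, 0], [0, 0, 0], [0, 0, 0]], claw=[0.08, 0.08, 0.02, 0.02, 0.02, 0.02, 0.02, 0.02, 0.02])

```text
clock: 4.5
ee_pos: [0.4893, 0.2111, 0.0819]
tool_rot: [-3.142, 0.0, 0.344]
contact_force: [0.9, -0.3, 0.1]
grip_width: 0.0202
grasp_force: 0.0
```

Run:
```python
from h import *
print(status.get_state())
p,d=optics.camera("scene"); 
a=cv2.resize(p[130:250,270:430],None,fx=2.5,fy=2.5)
p2,d2=optics.camera("top"); b=cv2.resize(p2[150:270,170:330],None,fx=2.5,fy=2.5)
cv2.imwrite("pics/k1.png",np.hstack([a,b])[...,::-1])
```

```text
{'clock': 4.5, 'joint_pos': array([3.19973975e-01, 4.65939164e-01, 1.79425142e+00, 3.62767058e-05,
       8.81420397e-01, 1.54699988e+00]), 'dq': array([-0.00078564, -0.00060851, -0.00035369,  0.00143035, -0.00186541,
       -0.00089569]), 'tau': array([ 3.89482331e-03, -5.19462740e+01, -2.39017832e+01,  9.36228776e-05,
        1.60410298e-03, -5.45116609e-05]), 'ee_pos': array([0.48927907, 0.21112305, 0.08187704]), 'tool_rot': array([-3.14156423e+00,  1.76522058e-05,  3.43747352e-01]), 'contact_force': array([ 0.91187395, -0.33968098,  0.07495651]), 'moment': array([ 0.02997224, -0.04965459,  0.06422685]), 'grasp_force': 0.0, 'grip_width': 0.020233203718077408}
```

View pics/k1.png

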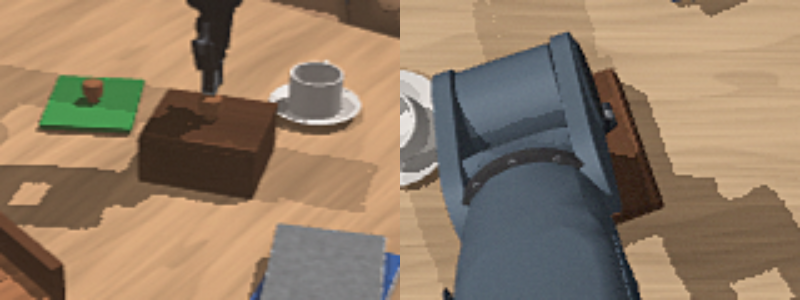

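The scene crop shows the finger tips at about (353,167), slightly up and behind the knob at (355,171). The grasp missed, so I'll measure where the fingers really are.

Run:
```python
from h import *
i=optics.camera_info("scene");K=np.array(i["camera_matrix"]);E=np.array(i["extrinsics"])
def proj(p):
    q=E@np.r_[p,1]; return np.round([K[0,2]+K[0,0]*q[0]/-q[2],K[1,2]-K[1,1]*q[1]/-q[2]],1)
print("tcp",proj([.4893,.2111,.0819]),"hold",proj([.4893,.2111,.1009]),"knobtop",proj([.4875,.2103,.107]))
print(r.hold_point_z, [a for a in dir(r) if a[0]!="_"])
p,d=optics.camera("scene");P=cloud("scene",d)
Q=sel(P,(.3,.7),(.05,.35),(.085,.3))
for z in np.arange(.085,.25,.01):
    S=Q[(Q[:,2]>=z)&(Q[:,2]<z+.01)]
    if len(S): print(round(z,3),len(S),np.round(S.min(0)*1000),np.round(S.max(0)*1000),np.round(np.median(S,0)*1000))
```

```text
tcp [354.3 174.2] hold [354.4 169.3] knobtop [353.8 167.7]
-0.0187 ['IKError', 'hold_point_z']
0.085 20 [474. 191.  86.] [505. 209.  95.] [495. 198.  90.]
0.095 41 [474. 191.  95.] [504. 220. 105.] [494. 201. 102.]
0.105 8 [488. 191. 106.] [501. 215. 107.] [493. 202. 106.]
0.115 13 [484. 189. 118.] [504. 227. 124.] [493. 195. 121.]
0.125 22 [483. 185. 125.] [506. 224. 135.] [495. 190. 129.]
0.135 24 [483. 184. 135.] [506. 225. 144.] [498. 195. 139.]
0.145 21 [483. 182. 146.] [504. 228. 154.] [497. 190. 149.]
0.155 15 [487. 171. 155.] [510. 246. 165.] [496. 195. 162.]
0.165 32 [481. 163. 166.] [514. 253. 174.] [501. 175. 170.]
0.175 27 [493. 157. 175.] [518. 228. 185.] [505. 179. 182.]
0.185 39 [482. 152. 185.] [518. 264. 195.] [504. 189. 190.]
0.195 40 [480. 148. 196.] [521. 263. 205.] [506. 186. 201.]
0.205 55 [478. 145. 205.] [522. 268. 215.] [506. 177. 210.]
0.215 60 [476. 142. 215.] [519. 228. 225.] [506. 178. 221.]
0.225 29 [492. 164. 226.] [512. 211. 235.] [504. 177. 230.]
0.235 25 [489. 167. 235.] [511. 189. 245.] [500. 176. 240.]
0.245 57 [466. 170. 245.] [527. 219. 255.] [513. 180. 250.]
```

Run:
```python
from h import *
p,d=optics.camera("scene")
a=cv2.resize(p[110:190,320:400],None,fx=7,fy=7,interpolation=cv2.INTER_NEAREST)
cv2.imwrite("pics/k2.png",np.clip(a[...,::-1].astype(float)*1.6,0,255).astype(np.uint8))
P=cloud("scene",d)
for v in range(150,176,2): print(v,[int(P[v,u,2]*1000) for u in range(346,364,1)])
```

```text
150 [-1, 200, 200, 204, 201, 201, 203, 200, 200, 185, 186, 185, 186, 170, -4, 1, -3, -7]
152 [0, 191, 191, 190, 191, 191, 192, 193, 192, 178, 176, 173, 160, 160, -4, -2, -5, -3]
154 [-3, 180, 182, 183, 182, 182, 184, 186, 184, 180, 171, 155, 156, -2, -1, -2, -3, -4]
156 [-2, 0, 170, 170, 174, 170, 170, 177, 173, 171, 165, 161, 149, -3, -5, 0, 0, -2]
158 [-3, -1, -1, -1, 149, 165, 162, 166, 165, 164, 152, 142, 141, -2, -5, 0, -3, 0]
160 [-3, -1, -5, -2, 144, 147, 148, 149, 148, 144, 148, 134, 135, 0, 0, -3, -4, -4]
162 [-5, 0, 1, -4, 134, 140, 138, 142, 141, 138, 140, 126, 124, -2, -4, -1, 0, -1]
164 [-1, -2, 0, -1, 131, 133, 131, 133, 135, 129, 131, 114, -3, -1, -5, -4, -2, -4]
166 [-5, -5, -2, -2, 121, 124, 126, 126, 125, 122, 122, -4, -3, -3, -1, -2, -4, -1]
168 [70, 73, 76, 76, 104, 106, 107, 104, 103, 102, 103, 101, 74, 74, 1, 2, 0, 0]
170 [70, 71, 73, 99, 103, 104, 103, 103, 102, 102, 102, 105, 98, 72, 74, 71, 73, 74]
172 [74, 70, 75, 91, 94, 96, 100, 98, 100, 99, 96, 99, 75, 74, 71, 72, 74, 71]
174 [72, 72, 70, 85, 90, 93, 92, 89, 91, 93, 88, 90, 73, 72, 73, 74, 73, 73]
```

View pics/k2.png

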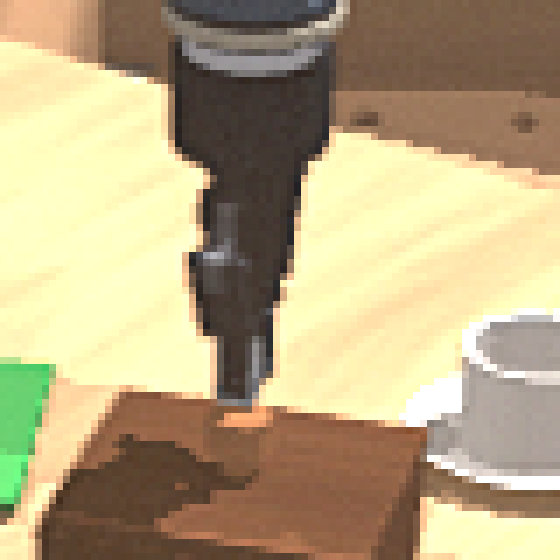

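The fingers end about 10 mm above the knob top, at z≈0.119, so the reported TCP z reads about 33 mm lower than the true height. I'll open and descend in steps, checking force.

play_rows(dp=[[-0.001, 0, 0], [-0.001, 0, 0], [-0.001, 0, 0], [-0.001, 0, 0.01], [-0.001, 0, 0.02], [-0.001, 0, 0.025], [-0.001, 0, 0.028], [-0.001, 0, 0.028]], dr=[[0, 0, 0], [0, 0, 0], [0, 0, 0], [0, 0, 0], [0, 0, 0], [0, 0, 0], [0, 0, 0], [0, 0, 0]], claw=[0.075, 0.075, 0.075, 0.075, 0.075, 0.075, 0.075, 0.075])

```text
clock: 5.7
ee_pos: [0.4883, 0.2108, 0.0537]
tool_rot: [-3.142, 0.0, 0.344]
contact_force: [-0.7, 0.6, 0.5]
grip_width: 0.0751
grasp_force: 0.0
```

play_rows(dp=[[0, 0, 0], [0, 0, 0], [0, 0, 0], [0, 0, 0], [0, 0, 0], [0, 0, 0], [0, 0, 0]], dr=[[0, 0, 0], [0, 0, 0], [0, 0, 0], [0, 0, 0], [0, 0, 0], [0, 0, 0], [0, 0, 0]], claw=[0.025, 0.025, 0.025, 0.025, 0.025, 0.025, 0.025])

```text
clock: 6.58
ee_pos: [0.4885, 0.2109, 0.0544]
tool_rot: [-3.142, -0.001, 0.344]
contact_force: [-1.4, 0.3, 6.6]
grip_width: 0.0297
grasp_force: 58.8
```

play_rows(dp=[[0, 0, -0.005], [0, 0, -0.01], [0, 0, -0.02], [0, 0, -0.03], [0, 0, -0.04], [0, 0, -0.04], [0, 0, -0.04]], dr=[[0, 0, 0], [0, 0, 0], [0, 0, 0], [0, 0, 0], [0, 0, 0], [0, 0, 0], [0, 0, 0]], claw=[0.025, 0.025, 0.025, 0.025, 0.025, 0.025, 0.025])

```text
clock: 7.45
ee_pos: [0.4882, 0.2107, 0.0937]
tool_rot: [3.142, 0.0, 0.344]
contact_force: [-1.1, 0.1, -2.3]
grip_width: 0.0295
grasp_force: 59.4
```

Run:
```python
from h import *
s=status.get_state(); print(s["ee_pos"],s["contact_force"],s["moment"],s["grip_width"])
p,d=optics.camera("scene"); P=cloud("scene",d)
a=cv2.resize(p[90:250,270:430],None,fx=3.5,fy=3.5)
cv2.imwrite("pics/k3.png",a[...,::-1])
for t in ("lid",): print([(np.round(m["location"],3),m["conf"]) for m in mark_of("scene",t)])
for t in ("slat_1",): print([(np.round(m["location"],3),m["conf"]) for m in mark_of("scene",t)])
```

```text
[0.48815993 0.2107193  0.09373614] [-1.05503143  0.0553657  -2.25642211] [-0.00467319  0.04194143 -0.04276985] 0.029520699912615096
[(array([0.253, 0.237, 0.001]), 0.88), (array([0.483, 0.21 , 0.098]), 0.71)]
[(array([0.493, 0.21 , 0.034]), 0.85), (array([0.528, 0.434, 0.   ]), 0.57)]
```

View pics/k3.png

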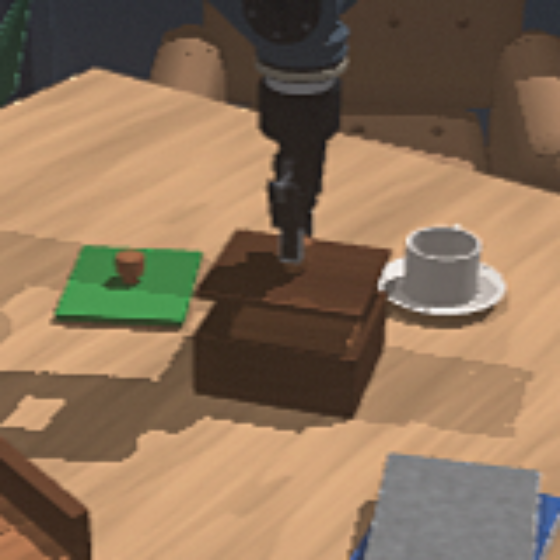

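The lid hangs level in the gripper at about (295,265) in the crop, above the open box. Next I'll set it down between the box and the corner.

play_rows(dp=[[0, 0, -0.02], [-0.03, 0.05, -0.02], [-0.06, 0.1, -0.02], [-0.09, 0.16, -0.02], [-0.114, 0.204, -0.02], [-0.114, 0.204, 0.0], [-0.114, 0.204, 0.03], [-0.114, 0.204, 0.06], [-0.114, 0.204, 0.08], [-0.114, 0.204, 0.09], [-0.114, 0.204, 0.096], [-0.114, 0.204, 0.096], [-0.114, 0.204, 0.096]], dr=[[0, 0, 0], [0, 0, 0.06], [0, 0, 0.15], [0, 0, 0.25], [0, 0, 0.344], [0, 0, 0.344], [0, 0, 0.344], [0, 0, 0.344], [0, 0, 0.344], [0, 0, 0.344], [0, 0, 0.344], [0, 0, 0.344], [0, 0, 0.344]], claw=[0.025, 0.025, 0.025, 0.025, 0.025, 0.025, 0.025, 0.025, 0.025, 0.025, 0.025, 0.025, 0.025])

```text
clock: 9.22
ee_pos: [0.4502, -0.0197, -0.0016]
tool_rot: [3.141, -0.001, -0.0]
contact_force: [0.1, -0.5, -2.2]
grip_width: 0.0298
grasp_force: 59.9
```

Now lower the last few millimetres, release and rise.

play_rows(dp=[[0, 0, 0.003], [0, 0, 0.005], [0, 0, 0.005]], dr=[[0, 0, 0], [0, 0, 0], [0, 0, 0]], claw=[0.025, 0.025, 0.025])

```text
clock: 9.6
ee_pos: [0.4499, -0.0197, -0.0066]
tool_rot: [3.142, -0.0, -0.0]
contact_force: [-2.6, 0.0, 9.8]
grip_width: 0.0295
grasp_force: 61.2
```

play_rows(dp=[[0, 0, 0], [0, 0, 0], [0, 0, 0], [0, 0, 0], [0, 0, -0.03], [0, 0, -0.08], [0, 0, -0.14], [0, 0, -0.15], [0, 0, -0.15]], dr=[[0, 0, 0], [0, 0, 0], [0, 0, 0], [0, 0, 0], [0, 0, 0], [0, 0, 0], [0, 0, 0], [0, 0, 0], [0, 0, 0]], claw=[0.07, 0.07, 0.07, 0.07, 0.07, 0.07, 0.07, 0.07, 0.07])

```text
clock: 10.72
ee_pos: [0.4498, -0.0197, 0.1429]
tool_rot: [3.141, -0.001, -0.0]
contact_force: [0.1, -0.3, -0.4]
grip_width: 0.0702
grasp_force: 0.0
```

Run:
```python
from h import *
p,d=optics.camera("top"); P=cloud("top",d); np.savez("top1.npz",p=p,d=d)
p2,d2=optics.camera("scene"); P2=cloud("scene",d2)
a=cv2.resize(p[130:290,150:470],(800,400)); cv2.imwrite("pics/t1.png",a[...,::-1])
for c,t in (("top","slat_1"),("scene","slat_1"),("scene","lid"),("top","lid"),("top","box"),("top","corner")):
    print(c,t,[(np.round(m["location"],3),m["conf"]) for m in mark_of(c,t)])
Q=biggest("top",P,(.38,.6),(.1,.33),(.045,.0605)); print("slat2",len(Q),rect(Q),np.median(Q[:,2]),Q.mean(0))
Q=biggest("top",P,(.36,.62),(.1,.33),(.0615,.072)); print("rim",len(Q),rect(Q))
Q=biggest("top",P,(.36,.6),(-.14,.1),(.008,.019)); print("lid",len(Q),rect(Q),np.median(Q[:,2]))
# finger tips in scene
print([(int(k*1000),np.round(np.median(S,0)*1000)) for k in np.arange(.1,.25,.01) for S in [sel(P2,(.35,.55),(-.12,.08),(k,k+.01))] if len(S)>3])
```

```text
top slat_1 [(array([0.492, 0.212, 0.031]), 0.82), (array([0.491, 0.207, 0.01 ]), 0.4)]
scene slat_1 [(array([0.494, 0.213, 0.032]), 0.74), (array([ 0.489,  0.211, -0.003]), 0.7)]
scene lid [(array([ 0.444, -0.016, -0.002]), 0.79), (array([0.256, 0.237, 0.001]), 0.76)]
top lid [(array([ 0.251,  0.239, -0.   ]), 0.77)]
top box [(array([ 0.486,  0.205, -0.001]), 0.64)]
top corner [(array([ 0.236, -0.314, -0.002]), 0.98), (array([0.774, 0.026, 0.002]), 0.5)]
slat2 836 (array([490.4, 211.5]), array([120.5,  60.3]), 20.4) 0.0560615147537733 [0.48974818 0.21098852 0.05585635]
rim 224 (array([460.7, 199.7]), array([106.6, 140.5]), 19.6)
lid 6 (array([455.2,  18.2]), array([14.7,  0.4]), 87.9) 0.012449575971906546
[(179, array([450.,  15., 187.])), (189, array([454., -56., 195.])), (199, array([454., -59., 206.])), (209, array([455., -58., 215.])), (219, array([455.,  14., 225.])), (229, array([458., -57., 236.])), (239, array([458., -55., 246.]))]
```

View pics/t1.png

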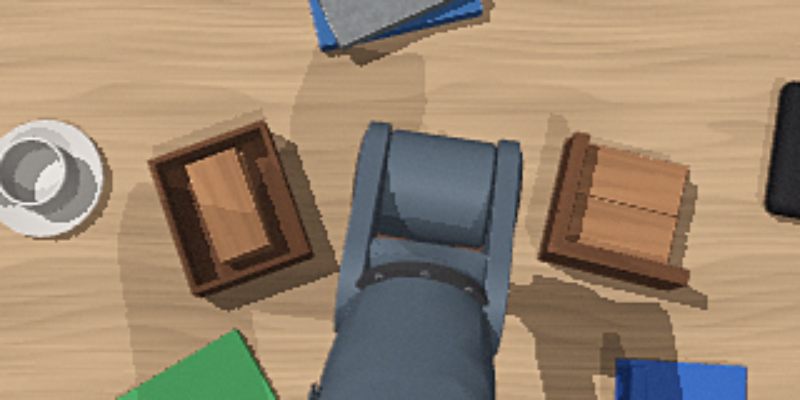

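The lid lies on the table. Slat_2 is at (490,211) mm with yaw about 0.35, and the tower is at right (crop 635,210). I'll measure the tip height precisely.

Run:
```python
from h import *
print(status.get_state()["ee_pos"])
p,d=optics.camera("scene"); P=cloud("scene",d)
Q=sel(P,(.36,.55),(-.12,.09),(.075,.24))
for s in (Q[Q[:,1]<-.03],Q[Q[:,1]>-.01]):
    o=s[np.argsort(s[:,2])[:12]]; print(np.round(o*1000).astype(int).tolist(), len(s))
Q=biggest("scene",P,(.34,.56),(-.14,.1),(.004,.022)); print("lid",len(Q),rect(Q),np.median(Q[:,2]))
```

```text
[ 0.44948329 -0.01964974  0.14226168]
[[436, -60, 185], [457, -61, 186], [456, -64, 187], [448, -64, 188], [451, -63, 188], [458, -62, 190], [446, -66, 191], [457, -65, 191], [462, -62, 191], [453, -61, 192], [460, -59, 193], [450, -67, 193]] 129
[[441, 17, 184], [451, 14, 185], [445, 17, 185], [450, 16, 188], [457, 12, 188], [460, 13, 188], [459, 20, 189], [443, 15, 189], [440, 13, 189], [455, 15, 190], [456, 23, 190], [460, 13, 192]] 126
lid 1193 (array([449.5, -22.4]), array([143.1, 166.1]), 89.2) 0.011816462902456637
```

play_rows(dp=[[0.01, -0.05, 0], [0.02, -0.11, 0], [0.03, -0.17, 0], [0.041, -0.231, 0], [0.041, -0.231, 0], [0.041, -0.231, 0.05], [0.041, -0.231, 0.1], [0.041, -0.231, 0.12], [0.041, -0.231, 0.13], [0.041, -0.231, 0.138], [0.041, -0.231, 0.138]], dr=[[0, 0, -0.09], [0, 0, -0.18], [0, 0, -0.27], [0, 0, -0.352], [0, 0, -0.352], [0, 0, -0.352], [0, 0, -0.352], [0, 0, -0.352], [0, 0, -0.352], [0, 0, -0.352], [0, 0, -0.352]], claw=[0.074, 0.074, 0.074, 0.074, 0.074, 0.074, 0.074, 0.074, 0.074, 0.074, 0.074])

```text
clock: 12.55
ee_pos: [0.491, 0.2112, 0.0051]
tool_rot: [3.142, -0.0, 0.352]
contact_force: [0.4, -0.1, -0.0]
grip_width: 0.0742
grasp_force: 0.0
```

play_rows(dp=[[0, 0, 0.005], [0, 0, 0.009], [0, 0, 0.009], [0, 0, 0.009], [0, 0, 0.009], [0, 0, 0.009], [0, 0, 0.009]], dr=[[0, 0, 0], [0, 0, 0], [0, 0, 0], [0, 0, 0], [0, 0, 0], [0, 0, 0], [0, 0, 0]], claw=[0.074, 0.074, 0.05, 0.05, 0.05, 0.05, 0.05])

```text
clock: 13.42
ee_pos: [0.4909, 0.2114, -0.0039]
tool_rot: [-3.142, -0.0, 0.352]
contact_force: [-0.7, -0.4, 5.1]
grip_width: 0.0588
grasp_force: 65.1
```

play_rows(dp=[[0, 0, -0.01], [0, 0, -0.04], [0, 0, -0.08], [0, 0, -0.11], [0, 0, -0.11]], dr=[[0, 0, 0], [0, 0, 0], [0, 0, 0], [0, 0, 0], [0, 0, 0]], claw=[0.05, 0.05, 0.05, 0.05, 0.05])

```text
clock: 14.05
ee_pos: [0.4919, 0.2116, 0.1081]
tool_rot: [3.141, -0.004, 0.352]
contact_force: [0.6, 0.8, -1.2]
grip_width: 0.0588
grasp_force: 64.9
```

Run:
```python
from h import *
p,d=optics.camera("scene"); P=cloud("scene",d)
for t in ("slat_1",): print([(np.round(m["location"],3),m["conf"]) for m in mark_of("scene",t)])
cv2.imwrite("pics/s1.png",cv2.resize(p[90:250,270:430],None,fx=3.5,fy=3.5)[...,::-1])
```

```text
[(array([0.495, 0.21 , 0.143]), 0.75), (array([0.492, 0.209, 0.01 ]), 0.46), (array([ 0.445, -0.021, -0.   ]), 0.29)]
```

View pics/s1.png

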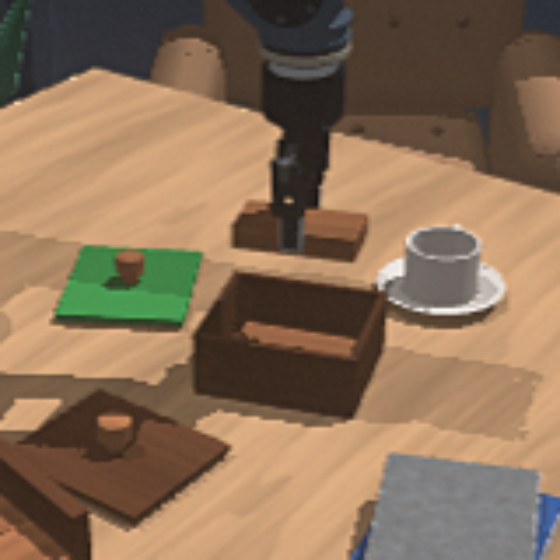

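Run:
```python
from h import *
for f,c in (("top0","top"),("top1","top"),("scene0","scene")):
    d=np.load(f+".npz")["d"]; P=cloud(c,d)
    dz=0.002 if c=="scene" else 0
    T=biggest(c,P,(.38,.62),(-.36,-.12),(.052-dz,.064-dz)); F=sel(P,(.36,.62),(-.36,-.12),(.09-dz,.1-dz))
    for psi in (-.25,):
        R=np.array([[np.cos(psi),np.sin(psi)],[-np.sin(psi),np.cos(psi)]])
        O=np.array([.4895,-.2445]); t=(T[:,:2]-O)@R.T*1000; g=(F[:,:2]-O)@R.T*1000
        q=lambda a:np.round(np.percentile(a,[1,99]),1)
        print(f,"tower x",q(t[:,0]),"y",q(t[:,1]),"fence x",q(g[:,0]),"y",q(g[:,1]))
        e=g[g[:,1]<40]; s=g[g[:,0]>-40]
        print("  end fence x",q(e[:,0]),"side fence y",q(s[:,1]),"slopes",np.round(np.polyfit(e[:,1],e[:,0],1)[0],3),np.round(np.polyfit(s[:,0],s[:,1],1)[0],3))
```

```text
top0 tower x [-56.4  57.5] y [-57.3  57.4] fence x [-80.3  55.9] y [-75.2  80.1]
  end fence x [-80.4 -62.6] side fence y [62.4 80.5] slopes 0.002 0.009
top1 tower x [-56.2  57.3] y [-57.1  57.3] fence x [-80.6  54.9] y [-75.4  79.9]
  end fence x [-80.6 -62.6] side fence y [62.1 80.2] slopes -0.004 0.003
scene0 tower x [-64.4  60.5] y [-75.8  61.7] fence x [-79.6  59.4] y [-79.4  76.6]
  end fence x [-79.6 -58.2] side fence y [57.3 76.9] slopes -0.004 0.02
```

play_rows(dp=[[-0.01, 0.03, 0], [-0.03, 0.08, 0], [-0.05, 0.135, 0], [-0.07, 0.19, 0], [-0.09, 0.245, 0], [-0.11, 0.3, 0], [-0.13, 0.355, 0], [-0.144, 0.4, 0], [-0.15, 0.424, 0], [-0.15, 0.424, 0], [-0.15, 0.424, 0.02], [-0.15, 0.424, 0.045], [-0.15, 0.424, 0.065], [-0.15, 0.424, 0.077], [-0.15, 0.424, 0.082], [-0.15, 0.424, 0.082], [-0.15, 0.424, 0.082]], dr=[[0, 0, 0.04], [0, 0, 0.11], [0, 0, 0.19], [0, 0, 0.27], [0, 0, 0.35], [0, 0, 0.43], [0, 0, 0.51], [0, 0, 0.57], [0, 0, 0.602], [0, 0, 0.602], [0, 0, 0.602], [0, 0, 0.602], [0, 0, 0.602], [0, 0, 0.602], [0, 0, 0.602], [0, 0, 0.602], [0, 0, 0.602]], claw=[0.05, 0.05, 0.05, 0.05, 0.05, 0.05, 0.05, 0.05, 0.05, 0.05, 0.05, 0.05, 0.05, 0.05, 0.05, 0.05, 0.05])

```text
clock: 16.27
ee_pos: [0.4964, -0.2385, 0.0245]
tool_rot: [3.141, -0.001, -0.25]
contact_force: [0.2, -0.9, -1.0]
grip_width: 0.0586
grasp_force: 64.9
```

Run:
```python
from h import *
p,d=optics.camera("scene")
cv2.imwrite("pics/s2.png",cv2.resize(p[170:300,180:340],None,fx=4,fy=4)[...,::-1])
```

```text
(no output)
```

View pics/s2.png

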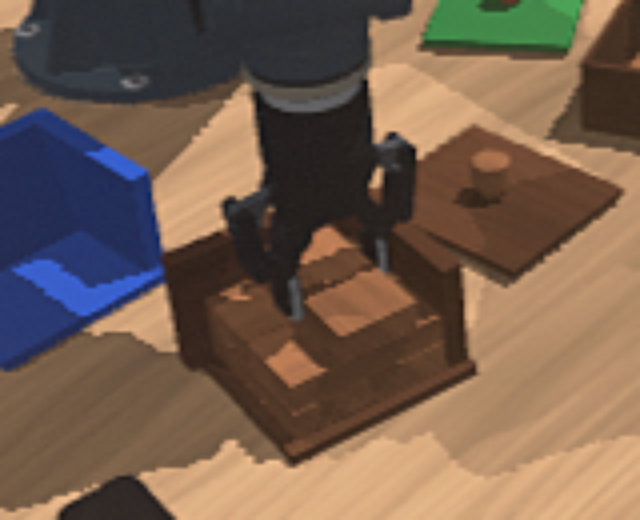

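The slat is over the tower, aligned along the corner's x, with both fingers clear of the fences. I'll lower, release and rise.

play_rows(dp=[[0, 0, 0.002], [0, 0, 0.003], [0, 0, 0.003], [0, 0, 0.003], [0, 0, 0.003], [0, 0, 0.003], [0, 0, -0.02], [0, 0, -0.06], [0, 0, -0.08], [0, 0, -0.08]], dr=[[0, 0, 0], [0, 0, 0], [0, 0, 0], [0, 0, 0], [0, 0, 0], [0, 0, 0], [0, 0, 0], [0, 0, 0], [0, 0, 0], [0, 0, 0]], claw=[0.05, 0.05, 0.05, 0.064, 0.064, 0.064, 0.064, 0.064, 0.064, 0.064])

```text
clock: 17.58
ee_pos: [0.4968, -0.2388, 0.105]
tool_rot: [3.141, -0.003, -0.25]
contact_force: [0.1, 0.9, -0.1]
grip_width: 0.0641
grasp_force: 0.0
```

play_rows(dp=[[-0.001, 0.03, 0], [-0.001, 0.057, 0], [-0.001, 0.057, 0], [-0.001, 0.057, 0], [-0.001, 0.057, 0.03], [-0.001, 0.057, 0.06], [-0.001, 0.057, 0.072], [-0.001, 0.057, 0.075], [-0.001, 0.057, 0.075]], dr=[[0, 0, 0], [0, 0, 0], [0, 0, 0], [0, 0, 0], [0, 0, 0], [0, 0, 0], [0, 0, 0], [0, 0, 0], [0, 0, 0]], claw=[0, 0, 0, 0, 0, 0, 0, 0, 0])

```text
clock: 18.7
ee_pos: [0.4815, -0.2935, 0.0296]
tool_rot: [3.141, -0.001, -0.25]
contact_force: [0.7, 0.3, 0.4]
grip_width: -0.0003
grasp_force: 0.0
```

Run:
```python
from h import *
print(status.get_state()["ee_pos"])
p,d=optics.camera("scene"); P=cloud("scene",d); 
O=np.array([.488,-.2441]);psi=-.25;R=np.array([[np.cos(psi),np.sin(psi)],[-np.sin(psi),np.cos(psi)]])
C=P.copy(); C[...,:2]=(P[...,:2]-O)@R.T; C*=1000
m=(abs(C[...,0])<40)&(C[...,1]>-90)&(C[...,1]<-26)&(C[...,2]>50)&(C[...,2]<130)
Q=C[m]
for z in range(50,130,6):
    S=Q[(Q[:,2]>=z)&(Q[:,2]<z+6)]
    if len(S): print(z,len(S),np.round(np.percentile(S[:,:2],[2,98],axis=0)).tolist())
m=(C[...,2]>74)&(C[...,2]<86)&(abs(C[...,0])<75)&(abs(C[...,1])<55); S=C[m]; print("slat",len(S),rect(S/1000))
cv2.imwrite("pics/s3.png",cv2.resize(p[170:300,180:340],None,fx=4,fy=4)[...,::-1])
```

```text
[ 0.48145195 -0.29345727  0.02956327]
50 86 [[-36.0, -62.0], [37.0, -27.0]]
56 88 [[-37.0, -62.0], [37.0, -27.0]]
62 3 [[8.0, -57.0], [14.0, -51.0]]
68 12 [[3.0, -63.0], [18.0, -46.0]]
74 18 [[4.0, -64.0], [19.0, -40.0]]
80 23 [[-0.0, -65.0], [17.0, -39.0]]
86 23 [[-1.0, -65.0], [18.0, -38.0]]
92 18 [[3.0, -65.0], [18.0, -38.0]]
98 16 [[8.0, -64.0], [18.0, -46.0]]
104 20 [[9.0, -68.0], [18.0, -28.0]]
110 37 [[8.0, -80.0], [22.0, -28.0]]
116 60 [[-2.0, -87.0], [21.0, -27.0]]
122 32 [[-5.0, -86.0], [21.0, -27.0]]
128 7 [[-3.0, -87.0], [20.0, -47.0]]
slat 574 (array([ 2.1, -1.5]), array([105.5, 134. ]), 87.6)
```

View pics/s3.png

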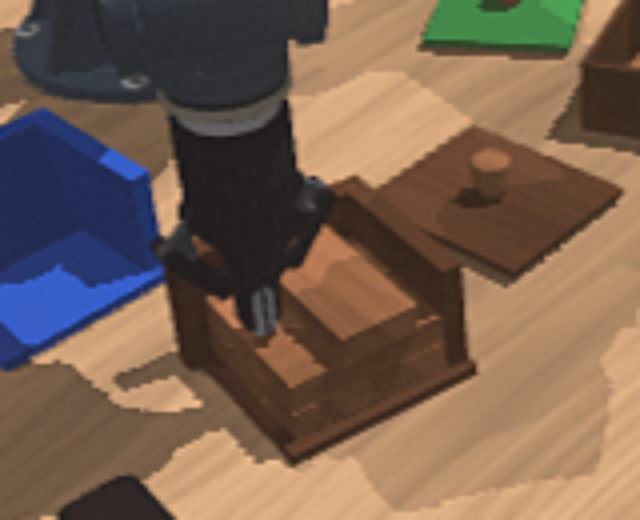

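The shut fingers stand on layer 2 in front of the slat's open side at (262,320) in the crop, with tips about 7 mm above the layer. I'll push to +y.

play_rows(dp=[[0, -0.008, 0], [0, -0.014, 0], [0, -0.019, 0], [0, -0.024, 0], [0, -0.029, 0], [0, -0.033, 0], [0, -0.035, 0], [0, -0.035, 0]], dr=[[0, 0, 0], [0, 0, 0], [0, 0, 0], [0, 0, 0], [0, 0, 0], [0, 0, 0], [0, 0, 0], [0, 0, 0]], claw=[0, 0, 0, 0, 0, 0, 0, 0])

```text
clock: 19.75
ee_pos: [0.4896, -0.2592, 0.0288]
tool_rot: [-3.141, 0.0, -0.25]
contact_force: [0.6, 1.2, -0.8]
grip_width: -0.0002
grasp_force: 0.0
```

play_rows(dp=[[0, -0.001, 0], [0, -0.002, 0], [0, -0.002, 0]], dr=[[0, 0, 0], [0, 0, 0], [0, 0, 0]], claw=[0, 0, 0])

```text
clock: 20.12
ee_pos: [0.4901, -0.2576, 0.0288]
tool_rot: [3.142, 0.0, -0.25]
contact_force: [-1.1, -1.3, -1.5]
grip_width: -0.0002
grasp_force: 0.6
```

play_rows(dp=[[0, -0.001, 0], [0, -0.002, 0], [0, -0.002, 0]], dr=[[0, 0, 0], [0, 0, 0], [0, 0, 0]], claw=[0, 0, 0])

```text
clock: 20.5
ee_pos: [0.4903, -0.2574, 0.0291]
tool_rot: [3.139, -0.0, -0.25]
contact_force: [-5.5, -13.8, -0.6]
grip_width: -0.0004
grasp_force: 7.1
```

play_rows(dp=[[0, -0.001, 0], [0, -0.002, 0], [0, -0.002, 0]], dr=[[0, 0, 0], [0, 0, 0], [0, 0, 0]], claw=[0, 0, 0])

```text
clock: 20.88
ee_pos: [0.4904, -0.2572, 0.0293]
tool_rot: [3.137, -0.001, -0.25]
contact_force: [-10.3, -25.8, 0.3]
grip_width: -0.0002
grasp_force: 13.5
```

play_rows(dp=[[0, 0.006, 0], [0, 0.012, 0], [0, 0.012, -0.05], [0, 0.012, -0.09], [0, 0.012, -0.09]], dr=[[0, 0, 0], [0, 0, 0], [0, 0, 0], [0, 0, 0], [0, 0, 0]], claw=[0, 0, 0.074, 0.074, 0.074])

```text
clock: 21.5
ee_pos: [0.4897, -0.266, 0.1218]
tool_rot: [3.14, -0.005, -0.25]
contact_force: [0.8, 0.3, -1.6]
grip_width: 0.054
grasp_force: 0.0
```

Run:
```python
from h import *
print(status.get_state()["ee_pos"],status.get_state()["tool_rot"])
p,d=optics.camera("top"); P=cloud("top",d)
Q=biggest("top",P,(.38,.6),(.1,.33),(.024,.038)); print("slat1",len(Q),rect(Q),np.median(Q[:,2]),Q.mean(0))
p,d=optics.camera("scene"); P=cloud("scene",d)
O=np.array([.488,-.2441]);psi=-.25;R=np.array([[np.cos(psi),np.sin(psi)],[-np.sin(psi),np.cos(psi)]])
C=P.copy(); C[...,:2]=(P[...,:2]-O)@R.T; C*=1000
m=(C[...,2]>75)&(C[...,2]<85)&(C[...,0]>-52)&(C[...,0]<90)&(C[...,1]>-50)&(C[...,1]<52); S=C[m]; print("slat A",len(S),rect(S/1000),np.percentile(S[:,:2],[1,99],axis=0))
```

```text
[ 0.48969631 -0.2660217   0.12175457] [ 3.14017267 -0.00506475 -0.24996321]
slat1 839 (array([491.8, 209.4]), array([121.4,  60.9]), 18.0) 0.032255468779121 [0.49079034 0.20855362 0.03209587]
slat A 541 (array([ 9.3, 24.8]), array([ 54.5, 120.7]), 89.7) [[-50.42119361  -2.01065186]
 [ 67.65380112  51.48768819]]
```

play_rows(dp=[[-0.01, -0.04, 0], [-0.025, -0.095, 0], [-0.04, -0.15, 0], [-0.053, -0.205, 0], [-0.066, -0.26, 0], [-0.08, -0.315, 0], [-0.093, -0.37, 0], [-0.106, -0.42, 0], [-0.116, -0.461, 0], [-0.116, -0.461, 0], [-0.116, -0.461, 0], [-0.116, -0.461, 0.05], [-0.116, -0.461, 0.09], [-0.116, -0.461, 0.115], [-0.116, -0.461, 0.13], [-0.116, -0.461, 0.138], [-0.116, -0.461, 0.14], [-0.116, -0.461, 0.14]], dr=[[0, 0, -0.04], [0, 0, -0.1], [0, 0, -0.17], [0, 0, -0.24], [0, 0, -0.31], [0, 0, -0.38], [0, 0, -0.45], [0, 0, -0.52], [0, 0, -0.564], [0, 0, -0.564], [0, 0, -0.564], [0, 0, -0.564], [0, 0, -0.564], [0, 0, -0.564], [0, 0, -0.564], [0, 0, -0.564], [0, 0, -0.564], [0, 0, -0.564]], claw=[0.074, 0.074, 0.074, 0.074, 0.074, 0.074, 0.074, 0.074, 0.074, 0.074, 0.074, 0.074, 0.074, 0.074, 0.074, 0.074, 0.074, 0.074])

```text
clock: 23.85
ee_pos: [0.4904, 0.2102, -0.0205]
tool_rot: [-3.142, -0.001, 0.314]
contact_force: [0.4, 0.1, 0.4]
grip_width: 0.0742
grasp_force: 0.0
```

play_rows(dp=[[0, 0, 0.004], [0, 0, 0.0065], [0, 0, 0.0065], [0, 0, 0.0065], [0, 0, 0.0065], [0, 0, 0.0065], [0, 0, 0.0065]], dr=[[0, 0, 0], [0, 0, 0], [0, 0, 0], [0, 0, 0], [0, 0, 0], [0, 0, 0], [0, 0, 0]], claw=[0.074, 0.074, 0.05, 0.05, 0.05, 0.05, 0.05])

```text
clock: 24.72
ee_pos: [0.4926, 0.2113, -0.0247]
tool_rot: [-3.141, -0.006, 0.314]
contact_force: [-3.5, 2.2, 30.6]
grip_width: 0.0589
grasp_force: 58.6
```

play_rows(dp=[[0, 0, -0.01], [0, 0, -0.04], [0, 0, -0.09], [0, 0, -0.13], [0, 0, -0.135], [0, 0, -0.135]], dr=[[0, 0, 0], [0, 0, 0], [0, 0, 0], [0, 0, 0], [0, 0, 0], [0, 0, 0]], claw=[0.05, 0.05, 0.05, 0.05, 0.05, 0.05])

```text
clock: 25.48
ee_pos: [0.4895, 0.2099, 0.1069]
tool_rot: [3.142, 0.001, 0.314]
contact_force: [0.2, 0.0, -1.3]
grip_width: 0.0585
grasp_force: 66.7
```

Run:
```python
from h import *
p,d=optics.camera("scene"); P=cloud("scene",d)
print([(np.round(m["location"],3),m["conf"]) for m in mark_of("scene","slat_1")])
print(status.get_state()["ee_pos"],status.get_state()["tool_rot"])
```

```text
[(array([0.487, 0.21 , 0.141]), 0.93), (array([ 0.505, -0.218,  0.056]), 0.92)]
[0.48912113 0.20978174 0.10602503] [3.14157818e+00 2.35681252e-03 3.13812877e-01]
```

play_rows(dp=[[-0.01, 0.03, -0.01], [-0.03, 0.08, -0.01], [-0.048, 0.135, -0.01], [-0.066, 0.19, -0.01], [-0.084, 0.245, -0.01], [-0.102, 0.3, -0.01], [-0.12, 0.355, -0.01], [-0.138, 0.41, -0.01], [-0.153, 0.455, -0.01], [-0.1605, 0.475, -0.01], [-0.1605, 0.475, -0.01], [-0.1605, 0.475, 0.02], [-0.1605, 0.475, 0.045], [-0.1605, 0.475, 0.063], [-0.1605, 0.475, 0.073], [-0.1605, 0.475, 0.078], [-0.1605, 0.475, 0.078], [-0.1605, 0.475, 0.078]], dr=[[0, 0, 0.03], [0, 0, 0.09], [0, 0, 0.15], [0, 0, 0.22], [0, 0, 0.29], [0, 0, 0.36], [0, 0, 0.43], [0, 0, 0.5], [0, 0, 0.55], [0, 0, 0.564], [0, 0, 0.564], [0, 0, 0.564], [0, 0, 0.564], [0, 0, 0.564], [0, 0, 0.564], [0, 0, 0.564], [0, 0, 0.564], [0, 0, 0.564]], claw=[0.05, 0.05, 0.05, 0.05, 0.05, 0.05, 0.05, 0.05, 0.05, 0.05, 0.05, 0.05, 0.05, 0.05, 0.05, 0.05, 0.05, 0.05])

```text
clock: 27.82
ee_pos: [0.4842, -0.2915, 0.03]
tool_rot: [3.141, -0.001, -0.25]
contact_force: [0.0, 0.2, -0.8]
grip_width: 0.0582
grasp_force: 66.6
```

Run:
```python
from h import *
p,d=optics.camera("scene"); P=cloud("scene",d)
print([(np.round(m["location"],3),m["conf"]) for m in mark_of("scene","slat_1")])
print(status.get_state()["ee_pos"])
cv2.imwrite("pics/s4.png",cv2.resize(p[170:300,180:340],None,fx=4,fy=4)[...,::-1])
```

```text
[(array([ 0.481, -0.29 ,  0.061]), 0.83), (array([ 0.504, -0.218,  0.058]), 0.59)]
[ 0.48414854 -0.2914797   0.02989708]
```

View pics/s4.png

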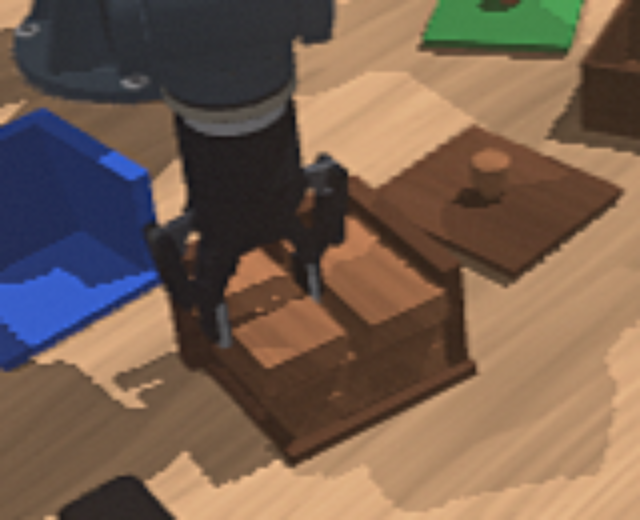

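The second slat is parallel to the first, with the finger in the gap at (315,285). I'll lower it until contact.

play_rows(dp=[[0, 0, 0.002], [0, 0, 0.004], [0, 0, 0.004]], dr=[[0, 0, 0], [0, 0, 0], [0, 0, 0]], claw=[0.05, 0.05, 0.05])

```text
clock: 28.3
ee_pos: [0.4839, -0.2913, 0.0256]
tool_rot: [3.142, -0.0, -0.25]
contact_force: [-2.4, 0.2, 2.7]
grip_width: 0.0584
grasp_force: 67.0
```

play_rows(dp=[[0, 0, 0], [0, 0, 0], [0, 0, 0], [0, 0, -0.02], [0, 0, -0.06], [0, 0, -0.08], [0, 0.03, -0.08], [-0.002, 0.055, -0.08], [-0.002, 0.055, -0.08], [-0.002, 0.055, -0.08], [-0.002, 0.055, -0.05], [-0.002, 0.055, -0.02], [-0.002, 0.055, -0.005], [-0.002, 0.055, -0.004], [-0.002, 0.055, -0.004]], dr=[[0, 0, 0], [0, 0, 0], [0, 0, 0], [0, 0, 0], [0, 0, 0], [0, 0, 0], [0, 0, 0], [0, 0, 0], [0, 0, 0], [0, 0, 0], [0, 0, 0], [0, 0, 0], [0, 0, 0], [0, 0, 0], [0, 0, 0]], claw=[0.064, 0.064, 0.064, 0.064, 0.064, 0.064, 0, 0, 0, 0, 0, 0, 0, 0, 0])

```text
clock: 30.18
ee_pos: [0.4689, -0.3443, 0.0303]
tool_rot: [3.141, -0.001, -0.25]
contact_force: [0.5, -0.1, 0.3]
grip_width: 0.0002
grasp_force: 0.0
```

play_rows(dp=[[-0.001, -0.005, 0.001], [-0.001, -0.01, 0.001], [-0.001, -0.014, 0.001], [-0.001, -0.018, 0.001], [-0.001, -0.022, 0.001], [-0.001, -0.025, 0.001], [-0.001, -0.027, 0.001], [-0.001, -0.028, 0.001], [-0.001, -0.028, 0.001]], dr=[[0, 0, 0], [0, 0, 0], [0, 0, 0], [0, 0, 0], [0, 0, 0], [0, 0, 0], [0, 0, 0], [0, 0, 0], [0, 0, 0]], claw=[0, 0, 0, 0, 0, 0, 0, 0, 0])

```text
clock: 31.3
ee_pos: [0.4743, -0.3166, 0.0283]
tool_rot: [-3.141, 0.0, -0.25]
contact_force: [-0.8, -0.2, -0.4]
grip_width: 0.0
grasp_force: 0.1
```

play_rows(dp=[[0, -0.001, 0], [0, -0.002, 0], [0, -0.002, 0]], dr=[[0, 0, 0], [0, 0, 0], [0, 0, 0]], claw=[0, 0, 0])

```text
clock: 31.68
ee_pos: [0.4749, -0.3156, 0.0285]
tool_rot: [3.14, -0.001, -0.25]
contact_force: [-1.9, -5.4, -0.4]
grip_width: -0.0004
grasp_force: 3.0
```

play_rows(dp=[[0, -0.001, 0], [0, -0.002, 0], [0, -0.002, 0]], dr=[[0, 0, 0], [0, 0, 0], [0, 0, 0]], claw=[0, 0, 0])

```text
clock: 32.05
ee_pos: [0.475, -0.3154, 0.0288]
tool_rot: [3.138, -0.001, -0.25]
contact_force: [-5.8, -16.2, -0.3]
grip_width: -0.0002
grasp_force: 8.9
```

play_rows(dp=[[0, 0.006, 0], [0, 0.012, 0], [0, 0.012, -0.04], [0, 0.012, -0.06], [0.045, -0.04, -0.06], [0.09, -0.09, -0.06], [0.09, -0.103, -0.06], [0.09, -0.103, -0.06], [0.09, -0.103, -0.03], [0.09, -0.103, -0.005], [0.09, -0.103, 0], [0.09, -0.103, 0], [0.09, -0.103, 0]], dr=[[0, 0, 0], [0, 0, 0], [0, 0, 0], [0, 0, 0], [0, 0, 0], [0, 0, 0], [0, 0, 0], [0, 0, 0], [0, 0, 0], [0, 0, 0], [0, 0, 0], [0, 0, 0], [0, 0, 0]], claw=[0, 0, 0, 0, 0, 0, 0, 0, 0, 0, 0, 0, 0])

```text
clock: 33.67
ee_pos: [0.5884, -0.2359, 0.0296]
tool_rot: [3.141, -0.002, -0.251]
contact_force: [-0.1, -0.2, 0.8]
grip_width: -0.0003
grasp_force: 0.0
```

```bash
cat >> h.py <<'E'
O=np.array([.488,-.2441])
def C(P,psi=-.25):
    R=np.array([[np.cos(psi),np.sin(psi)],[-np.sin(psi),np.cos(psi)]]); Q=np.array(P,float).copy(); Q[...,:2]=(Q[...,:2]-O)@R.T; return Q*1000
E
python3 - <<'E'
from h import *
print(C(status.get_state()["ee_pos"]))
for c in ("top","scene"):
    p,d=optics.camera(c); Q=C(cloud(c,d)); dz=2 if c=="scene" else 0
    for n,y0,y1 in (("A",6,55),("B",-55,-4)):
        m=(Q[...,2]>76-dz)&(Q[...,2]<88-dz)&(Q[...,0]>-75)&(Q[...,0]<75)&(Q[...,1]>y0)&(Q[...,1]<y1)
        S=Q[m]; print(c,n,len(S),np.percentile(S,[1,50,99],axis=0).round(1).tolist() if len(S) else 0)
E
```

```text
[95.22760614 32.76396448 29.57847071]
top A 0 0
top B 0 0
scene A 278 [[-63.9, 6.4, 74.9], [-26.8, 22.7, 80.2], [66.2, 53.6, 85.4]]
scene B 598 [[-62.8, -54.3, 75.0], [5.7, -29.9, 80.1], [67.4, -4.4, 85.5]]
```

play_rows(dp=[[-0.006, 0.002, 0], [-0.011, 0.002, 0], [-0.014, 0.002, 0], [-0.017, 0.002, 0], [-0.02, 0.002, 0], [-0.022, 0.002, 0], [-0.022, 0.002, 0]], dr=[[0, 0, 0], [0, 0, 0], [0, 0, 0], [0, 0, 0], [0, 0, 0], [0, 0, 0], [0, 0, 0]], claw=[0, 0, 0, 0, 0, 0, 0])

```text
clock: 34.65
ee_pos: [0.5661, -0.2318, 0.0284]
tool_rot: [-3.142, 0.0, -0.25]
contact_force: [-0.4, -0.0, -0.6]
grip_width: -0.0001
grasp_force: 0.0
```

play_rows(dp=[[-0.001, 0, 0], [-0.002, 0, 0], [-0.002, 0, 0]], dr=[[0, 0, 0], [0, 0, 0], [0, 0, 0]], claw=[0, 0, 0])

```text
clock: 35.02
ee_pos: [0.5642, -0.2313, 0.0284]
tool_rot: [-3.142, 0.0, -0.25]
contact_force: [0.3, 0.1, 0.4]
grip_width: 0.0003
grasp_force: 0.2
```

play_rows(dp=[[-0.001, 0, 0], [-0.002, 0, 0], [-0.002, 0, 0]], dr=[[0, 0, 0], [0, 0, 0], [0, 0, 0]], claw=[0, 0, 0])

```text
clock: 35.4
ee_pos: [0.5643, -0.2314, 0.0292]
tool_rot: [3.141, -0.005, -0.25]
contact_force: [9.3, -2.1, -1.3]
grip_width: -0.0001
grasp_force: 4.5
```

play_rows(dp=[[-0.001, 0, 0], [-0.002, 0, 0], [-0.002, 0, 0]], dr=[[0, 0, 0], [0, 0, 0], [0, 0, 0]], claw=[0, 0, 0])

```text
clock: 35.78
ee_pos: [0.5645, -0.2316, 0.0301]
tool_rot: [3.14, -0.01, -0.251]
contact_force: [17.0, -1.9, -1.7]
grip_width: -0.0001
grasp_force: 8.4
```

play_rows(dp=[[0.01, 0, 0], [0.022, 0, 0], [0.022, 0.03, 0], [0.022, 0.06, 0], [0.022, 0.06, 0], [0.022, 0.06, 0], [0.014, 0.06, 0], [0.011, 0.06, 0], [0.008, 0.06, 0], [0.006, 0.06, 0], [0.004, 0.06, 0], [0.004, 0.06, 0]], dr=[[0, 0, 0], [0, 0, 0], [0, 0, 0], [0, 0, 0], [0, 0, 0], [0, 0, 0], [0, 0, 0], [0, 0, 0], [0, 0, 0], [0, 0, 0], [0, 0, 0], [0, 0, 0]], claw=[0, 0, 0, 0, 0, 0, 0, 0, 0, 0, 0, 0])

```text
clock: 37.28
ee_pos: [0.5498, -0.2896, 0.0286]
tool_rot: [3.141, -0.001, -0.25]
contact_force: [3.6, 0.3, -0.0]
grip_width: 0.0
grasp_force: 1.4
```

play_rows(dp=[[-0.001, 0, 0], [-0.002, 0, 0], [-0.002, 0, 0]], dr=[[0, 0, 0], [0, 0, 0], [0, 0, 0]], claw=[0, 0, 0])

```text
clock: 37.65
ee_pos: [0.5498, -0.2896, 0.0293]
tool_rot: [3.141, -0.006, -0.25]
contact_force: [11.7, -0.4, -0.0]
grip_width: 0.0003
grasp_force: 5.6
```

play_rows(dp=[[-0.001, 0, 0], [-0.002, 0, 0], [-0.002, 0, 0]], dr=[[0, 0, 0], [0, 0, 0], [0, 0, 0]], claw=[0, 0, 0])

```text
clock: 38.02
ee_pos: [0.5499, -0.2898, 0.0302]
tool_rot: [3.14, -0.01, -0.251]
contact_force: [19.1, -1.3, -1.0]
grip_width: 0.0001
grasp_force: 9.6
```

play_rows(dp=[[0.008, 0, 0], [0.014, 0, 0], [0.014, 0, -0.04], [0.014, 0, -0.06], [-0.03, 0.04, -0.06], [-0.071, 0.063, -0.06], [-0.071, 0.063, -0.06], [-0.071, 0.063, -0.06], [-0.071, 0.063, -0.02], [-0.071, 0.063, 0], [-0.071, 0.063, 0], [-0.071, 0.055, 0], [-0.071, 0.05, 0], [-0.071, 0.047, 0], [-0.071, 0.045, 0], [-0.071, 0.044, 0], [-0.071, 0.044, 0]], dr=[[0, 0, 0], [0, 0, 0], [0, 0, 0], [0, 0, 0], [0, 0, 0], [0, 0, 0], [0, 0, 0], [0, 0, 0], [0, 0, 0], [0, 0, 0], [0, 0, 0], [0, 0, 0], [0, 0, 0], [0, 0, 0], [0, 0, 0], [0, 0, 0], [0, 0, 0]], claw=[0, 0, 0, 0, 0, 0, 0, 0, 0, 0, 0, 0, 0, 0, 0, 0, 0])

```text
clock: 40.15
ee_pos: [0.4659, -0.3137, 0.0285]
tool_rot: [3.141, -0.0, -0.25]
contact_force: [-0.6, -1.2, 0.4]
grip_width: 0.0
grasp_force: 0.2
```

play_rows(dp=[[0, -0.001, 0], [0, -0.001, 0], [0, -0.001, 0]], dr=[[0, 0, 0], [0, 0, 0], [0, 0, 0]], claw=[0, 0, 0])

```text
clock: 40.52
ee_pos: [0.4663, -0.3134, 0.0286]
tool_rot: [3.14, -0.001, -0.25]
contact_force: [1.2, -5.6, -0.9]
grip_width: -0.0003
grasp_force: 2.6
```

play_rows(dp=[[0, -0.001, 0], [0, -0.002, 0], [0, 0.006, 0], [0, 0.014, 0], [0, 0.014, -0.06], [0, 0.014, -0.12], [0, 0.014, -0.15], [-0.06, 0.03, -0.15], [-0.12, 0.03, -0.15], [-0.12, 0.03, -0.15]], dr=[[0, 0, 0], [0, 0, 0], [0, 0, 0], [0, 0, 0], [0, 0, 0], [0, 0, 0], [0, 0, 0], [0, 0, 0], [0, 0, 0], [0, 0, 0]], claw=[0, 0, 0, 0, 0, 0, 0, 0, 0, 0])

```text
clock: 41.78
ee_pos: [0.3394, -0.3107, 0.1782]
tool_rot: [-3.14, 0.002, -0.252]
contact_force: [0.1, -0.1, 0.9]
grip_width: -0.0004
grasp_force: 0.0
```

Run:
```python
from h import *
s=status.get_state(); print(s["clock"],s["ee_pos"],s["contact_force"])
for c in ("top","scene"):
    p,d=optics.camera(c); P=cloud(c,d); Q=C(P); dz=2 if c=="scene" else 0
    m=(Q[...,2]>76-dz)&(Q[...,2]<88-dz)&(abs(Q[...,0])<75)&(Q[...,1]>-75)&(Q[...,1]<58)
    S=Q[m]; print(c,len(S),np.percentile(S,[1,50,99],axis=0).round(1).tolist(),rect(S/1000))
    m=(Q[...,2]>52-dz)&(Q[...,2]<64-dz)&(abs(Q[...,0])<75)&(Q[...,1]>-75)&(Q[...,1]<58); S=Q[m]; print(" layer2 visible",len(S))
    L=biggest(c,P,(.34,.56),(-.14,.1),(.004,.022)); print(" lid",len(L),rect(L),np.median(L[:,2]))
    cv2.imwrite(f"pics/f_{c}.png",p[...,::-1])
t=cv2.imread("pics/f_top.png")[160:270,340:460]; q=cv2.imread("pics/f_scene.png")[190:290,210:310]
cv2.imwrite("pics/f.png",np.hstack([cv2.resize(t,(440,400)),cv2.resize(q,(360,400))]))
```

```text
41.775 [ 0.33943308 -0.3106734   0.17823424] [ 0.10486842 -0.09584932  0.85483166]
top 1676 [[-58.1, -56.9, 76.6], [-0.3, -0.2, 82.0], [58.2, 56.9, 87.5]] (array([-4.2, -0.3]), array([127.4, 116.2]), 0.2)
 layer2 visible 0
 lid 2521 (array([453.1, -19.9]), array([180.6, 148.9]), 1.9) 0.014153027631593096
scene 1346 [[-62.4, -62.5, 74.7], [2.6, -6.1, 80.1], [61.6, 56.2, 85.1]] (array([-1. , -8.4]), array([128.9, 132.8]), 0.0)
 layer2 visible 235
 lid 1192 (array([450.7, -21.6]), array([166.2, 145.4]), 0.1) 0.011921041843129088
```

View pics/f.png

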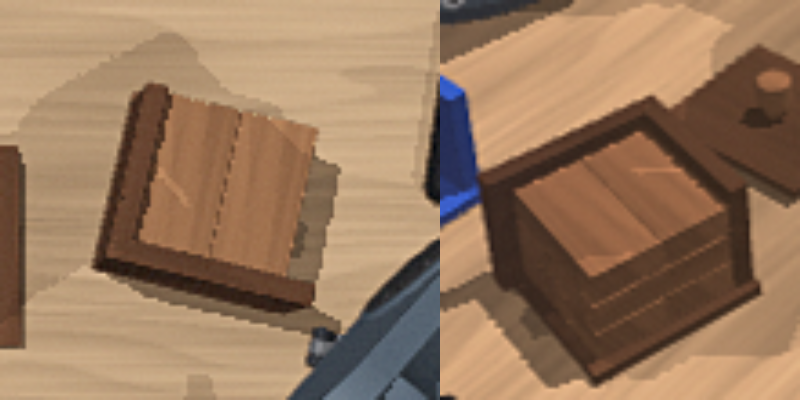

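The new layer sits flush in both fences with no gap, crosswise and level with the tower. The lid lies flat on the table, and the gripper is clear of everything.

```bash
python3 -c "
from rig import workorder
print(workorder.hand_in())"
```

```text
the job is handed in; nothing more can be done
None
```

I laid the lid flat on the table, pushed both slats home as the crosswise third layer, and handed the job in at about 42 s; the final pictures show no gaps, but the hand-in returned no verdict.

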